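# Set the polariser ring of a thin-section viewer

## Task

Get the thin-section viewer ready for a photograph: push the lever with the orange-topped post around its arc, gently and without gripping it, until the tip of the white pointer stands over the red dot (not the blue one). Only then press the green lamp button fully down, let it come up again and move clear. Leave the amber slide where it lies on the window, and leave the tin, the brass weight and the red marker where they are.

Things in the scene. Friction and masses are not known exactly. Their poses are not given: they have to be found in the camera images.
- viewer: the viewer: grey housing, 290 x 280 mm with a flat dark steel top 50 mm above the bench, fixed to the bench; position and yaw vary. Origin on the bench under the ring's axis; its x axis points from the ring to the green button. A scale of white ticks lies round the lever's arc
- ring_axis (a point): centre of the turning aluminium ring with a dark ribbed rim (outer radius 76 mm) on its vertical axis, at the height of the ring's top, 64 mm above the bench. Inside the ring is a fixed white window of radius 52 mm, its top 60 mm above the bench. Two small stop pins beside the ring stand no higher than the ring
- ring (a joint): angle of the ring, rad, positive anticlockwise from above, -2.0 to 2.0 between its stops. At 0 the lever points along the viewer's -x, i.e. exactly away from the green button. The ring turns with about 0.2 N m of friction (about 2 N at the post) and stays where it is left
- lever_post (a point): upright round post on the ring's steel lever, 89 mm from the ring's axis: steel, 12 mm in diameter, with an orange cap of 15 mm in diameter; the post rises from 65 mm to 110 mm above the bench, and this point lies on its axis, 86 mm above the bench. Push it sideways along the arc with the outside of the fingers; not to be gripped or forced (more than 20 N between fingers and ring or lever)
- pointer_tip (a point): tip of the white pointer, 4 mm wide, at the outer end of the lever, 115 mm from the ring's axis on the same radius as the post, 59 mm above the bench
- red_dot: flat red disc, 14 mm in diameter, 1 mm thick, fixed on the viewer's top under the path of the pointer's tip (114 to 116 mm from the ring's axis), at roughly a quarter turn (75 to 105 degrees) to one side or the other of the ring's zero; origin at the centre of its underside
- blue_dot: the same in blue, on the other side: not wanted now
- lamp_button_top (a point): centre of the top of the green push button (30 mm in diameter) on the viewer, 115 mm from the ring's axis; pressed straight down against a spring, about 5 N when fully down
- lamp_button (a joint): travel of the green button, m: 0 up, 0.006 fully down
- thin_section: amber slide, 48 x 28 x 4 mm, loose on the white window inside the ring, origin at the centre of its underside; to be left alone
- sample_tin: grey tin, 58 mm in diameter, 60 mm high, loose on the bench beside the viewer; origin at the centre of its underside; to be left alone
- brass_weight: brass weight, 48 mm in diameter, 50 mm high, loose on the bench beside the viewer; origin at the centre of its underside; to be left alone
- red_marker: red marker pen, 18 x 85 x 18 mm, lying on the bench beside the viewer; origin at the centre of its underside; to be left alone

How it is judged:
By the outcome, as a careful person would: the job done as asked, in the order asked, and still so for the second after the job is handed in, with the robot touching nothing.
It also fails if it takes over 45 s, if anything falls off the work surface, if the arm or the gripper's body presses on something with over 40 N, if the wrist force passes 120 N, or if a joint passes its speed limit or range.

## Robot

A 6-joint arm with a two-finger parallel gripper is mounted at the origin on a cart in front of the work surface, level with it; the furniture and walls round the work are solid. World frame = base frame: x ahead of the robot, y to its left, z up, the work surface at z = 0. Lengths are in m, angles in rad, forces in N, time in s.
With the tool pointing down it reaches from about 0.375 to 0.75 m from the base axis. Payload 9 kg.
Tool frame: the origin (TCP) lies on the centre line of the jaws, within the pads' length; the fingertips stand 17 mm ahead of it and the grasp point (between the pads) lies 2 mm behind it; z points along the fingers, y is the line along which they close (so a half turn about z gives the same grasp; the last joint's range is limited). The gripper opens to 85 mm and grips with 20 to 120 N. Pads are 22 mm wide; open, the fingers measure 114 mm over their backs; the gripper's body (76 mm by 85 mm) begins 54 mm behind the grasp point. The pads swing forward as they close: fully open they stand 13 mm farther back than shut.
Start: joints at [1.084, 0.104, 0.097, 1.564, 0, 1.353], TCP at [0.159, 0.578, 0.248] pointing down, gripper open.
Joint ranges: [-2.99, 2.99], [-0.84, 1.86], [-1.1, 1.16], [-1.84, 2.11], [-1.51, 1.56], [-3.14, 3.14]. Speed limits (rad/s): [2.22, 2.22, 2.57, 3.14, 3.14, 3.14].

## Interface

Orientations are given as a unit quaternion [x, y, z, w].
In Python, from cell import manip gives the robot as it stands. The module is installed in compiled form; this text tells all that it offers.
- The arm moves only by the shell command python3 -m jog 'ROWS' [FORCE]. ROWS is JSON, a list that holds one entry, the list of rows, each a list of 5 numbers: the opening, from 0 (shut) to 1 (fully open), then the shift along the tool's x, y, z scaled (see below), then the turn about the tool's z scaled (see below). In form: [[[claw, dx, dy, dz, twist], ...]]. A call has 1 to 10 rows; each row is the pose to reach, as a shift and turn from the pose commanded when the call began, along the tool's axes at that moment, turning the shorter way round; what a row does not reach only later rows make up. The controller multiplies each number of a shift by 0.4 m and each number of a turn by pi rad. A row lasts 1/8 s, in which the tool goes at most 62.5 mm and 10.7 degrees, less where a joint would pass 70% of its speed; a pose out of reach is approached as far as the arm can. A call with a number of a shift or a turn outside -1 to 1 is refused whole. A call with a gripper value outside its range is refused whole. The fingers move at their own pace and stop on an object; FORCE is the grip in N (left out, the last holds). Time passes only in rows, so rows that repeat a pose let the fingers close. It gives the time, the measured TCP pose, the force, the opening and the grip force at its end, in the units of the state.
- manip.observe(): the state, without advancing time (a new reading comes with each control period).
- manip.read_camera(name): name is "side" or "top" or "wrist"; returns a dict with "pixels" (420x560x3 uint8, red, green, blue), "vfov" (degrees; the focal length in pixels is half the picture's height over the tangent of half this angle, whatever the lens; pixels are square), "cx", "cy" (the principal point, pixels), "eye" and "attitude" of the camera in the world. Camera axes: x right, y down, z forward; pixel columns grow to the right and rows downward; lengths in m; the calibration is good to about 2 mm. A picture is of the moment at which its call begins. There is no depth.
- manip.sign_off(): hands the job in; it is judged then, once.
The state is a dict: "time_s": time; "joints": joint angles; "qvel": joint speeds; "effort": joint torques, N m; "tool_pos": TCP position; "orientation": TCP orientation; "force": force on the tool from outside, world axes, zero at the start; "wrist_torque": the same for the moment, N m; "width": finger opening in m; "grip_force": force on a finger pad.
Only numpy, scipy, OpenCV 4.12 (cv2) and the standard library are available. Lean on these libraries where they do the work, as an engineer would, in place of code of your own. Each camera call takes 0.05 s, during which the arm holds its last target. There are 200 camera calls.

## Working session

There is one attempt and no reset: what is moved stays moved. The work goes in short steps, Python scripts to look and compute and a shell command to move; the robot and the scene stay as the last step left them, time stands still between calls to the robot, and variables do not carry over. Pictures are saved under pics/ and viewed, at most 11 in all, crops included, and the job is handed in when it is done.

```bash
mkdir -p pics; cat > h.py <<'E'
import numpy as np, cv2, json
from scipy.spatial.transform import Rotation as R
from cell import manip
def snap(n,f):
    c=manip.read_camera(n); cv2.imwrite(f'pics/{f}.png',c['pixels'][:,:,::-1])
    np.savez(f'pics/{f}.npz',**{k:np.array(v) for k,v in c.items()}); return c
def pix(f,u,v,z):
    c=np.load(f'pics/{f}.npz'); fl=210/np.tan(np.radians(float(c['vfov']))/2)
    a=c['attitude']; M=R.from_quat(a).as_matrix() if a.size==4 else a
    d=M@np.array([(u-c['cx'])/fl,(v-c['cy'])/fl,1]); e=c['eye']
    return e+d*(z-e[2])/d[2]
E
python3 - <<'E'
from h import *
print(manip.observe())
for n in('top','side'):
    c=snap(n,n+'0'); print({k:v for k,v in c.items() if k!='pixels'})
E
```

```text
{'time_s': 0.0, 'joints': array([1.08430754e+00, 1.04678510e-01, 9.64376516e-02, 1.56390932e+00,
       3.74373278e-06, 1.35307899e+00]), 'qvel': array([ 4.39032015e-05,  7.37074599e-04, -1.25106272e-03,  6.01655717e-04,
        8.30360892e-05, -1.32214259e-03]), 'effort': array([ 1.62258399e-03, -5.56929696e+01,  5.03651619e+01,  1.66026154e-02,
       -3.21925463e-04,  1.03550713e-05]), 'tool_pos': array([0.15917247, 0.57816452, 0.24751709]), 'orientation': array([ 1.33981572e-01,  9.90983592e-01, -6.34751196e-04, -2.35210445e-04]), 'force': array([ 0.1229635 , -0.59700013,  0.37497126]), 'wrist_torque': array([-0.02567079,  0.0182277 , -0.0035616 ]), 'grip_force': 0.0, 'width': 0.08553193867342317}
{'vfov': 47.066392663094675, 'cx': 286.8808493319285, 'cy': 204.7807544597918, 'eye': array([0.46334568, 0.04185049, 1.05181847]), 'attitude': array([-0.69785719,  0.71383565, -0.03931247,  0.04345735])}
{'vfov': 55.07728537098626, 'cx': 283.0490812402989, 'cy': 209.77411481453757, 'eye': array([ 0.60717734, -0.82094177,  0.56463243]), 'attitude': array([ 0.86636549,  0.0106736 , -0.00966041, -0.49920296])}
```

View pics/top0.png

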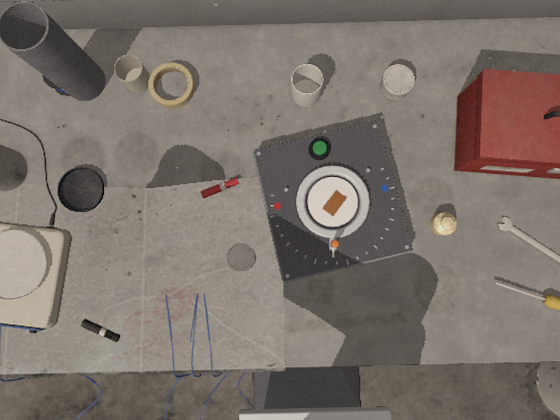

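View pics/side0.png

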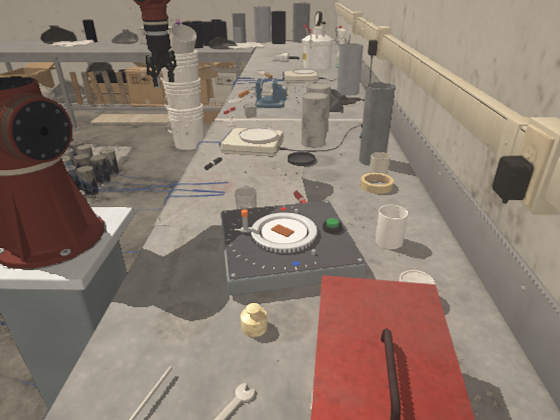

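The top view shows the viewer at about (333,200): the lever post at (334,244), red dot near (278,206), blue at (384,188) and green button at (319,148). I'll enlarge it.

```bash
python3 - <<'E'
from h import *
p=cv2.imread('pics/top0.png')[130:270,255:425]
cv2.imwrite('pics/c0.png',cv2.resize(p,None,fx=4,fy=4,interpolation=cv2.INTER_CUBIC))
E
```

```text
(no output)
```

View pics/c0.png

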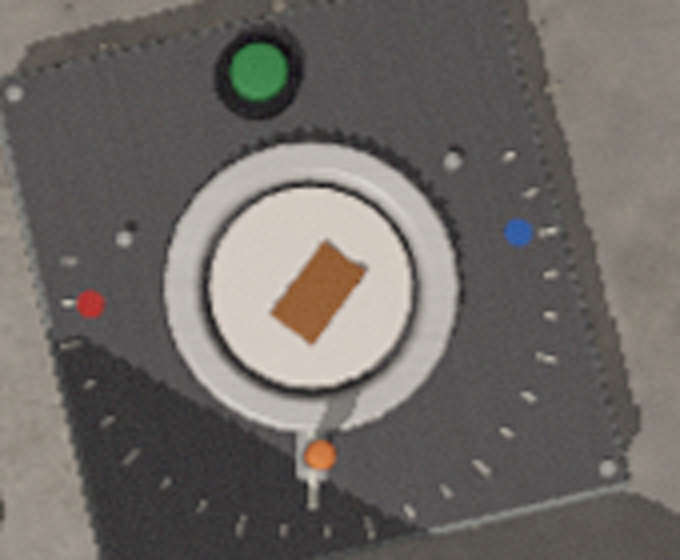

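The crop shows the window centre at (311,287), button (259,71), red dot (91,304), blue dot (518,233), cap (320,455) and pointer tip (313,508).

```bash
cat > m.py <<'E'
from h import *
f=lambda u,v,z:pix('top0',255+(u+.5)/4-.5,130+(v+.5)/4-.5,z)
C=f(311,287,.060);B=f(259,71,.062);Rd=f(91,304,.051);Bl=f(518,233,.051);P=f(320,455,.11);T=f(313,508,.059)
yaw=np.arctan2(*(B-C)[1::-1])
if __name__=='__main__':
  print('C',C,'B',B,'yaw',np.degrees(yaw))
  for n,q in dict(R=Rd,Bl=Bl,P=P,T=T,B=B).items():
    d=(q-C)[:2]; print(n,q,'r',np.linalg.norm(d),'world ang',np.degrees(np.arctan2(d[1],d[0])),'ring', (np.degrees(np.arctan2(d[1],d[0])-yaw)-180+180)%360-180)
  o=manip.observe(); print(R.from_quat(o['orientation']).as_matrix().round(3))
E
python3 m.py
```

```text
C [ 0.58503142 -0.04799771  0.06      ] B [ 0.69937331 -0.02439178  0.062     ] yaw 11.664855158143421
R [0.57984441 0.06631371 0.051     ] r 0.11442904090047064 world ang 92.5980799556722 ring -99.06677520247122
Bl [ 0.61212425 -0.15809976  0.051     ] r 0.11338643489669094 world ang -76.17587038485746 ring 92.15927445699913
P [ 0.49643337 -0.04510722  0.11      ] r 0.08864518803504738 world ang 178.13140267551057 ring -13.533452482632839
T [ 0.47127894 -0.04532602  0.059     ] r 0.11378385737230334 world ang 178.6545511253913 ring -13.010304032752117
B [ 0.69937331 -0.02439178  0.062     ] r 0.116753193056426 world ang 11.664855158143421 ring -180.0
[[-0.964  0.266 -0.001]
 [ 0.266  0.964 -0.001]
 [ 0.    -0.001 -1.   ]]
```

Radii check out (114.4, 113.4, 88.6, 113.8 mm). The lever must turn clockwise from 178.4° to 92.6° in world angle. Next I work out the rows for the approach.

```bash
cat >> m.py <<'E'
def rows(targets,claw=0):
    # targets: (x,y,z, yaw of tool y in deg) -> rows from the present pose
    o=manip.observe(); M=R.from_quat(o['orientation']).as_matrix(); y0=np.degrees(np.arctan2(M[1,1],M[0,1]))
    for x,y,z,w in targets:
        s=M.T@(np.array([x,y,z])-o['tool_pos'])/.4
        print([claw,*s.round(4).tolist(),round(-((w-y0+180)%360-180)/180,4)])
def push(th,d,z=.092,r=.089):
    t=np.radians(th);u=np.array([np.cos(t),np.sin(t)]);v=np.array([np.sin(t),-np.cos(t)])
    return (*(C[:2]+r*u-d*v),z,th-90)
E
python3 - <<'E'
from m import *
p=push(178.4,.042); print(p)
rows([(.40,.27,.25,88.4),(p[0],p[1],.25,88.4),(p[0],p[1],.15,88.4),p])
E
```

```text
(np.float64(0.4948934136440077), np.float64(-0.08749630667530806), 0.092, 88.4)
[0, -0.785, -0.583, -0.0055, np.float64(-0.0767)]
[0, -1.2511, -1.3816, -0.0047, np.float64(-0.0767)]
[0, -1.2512, -1.3813, 0.2453, np.float64(-0.0767)]
[0, -1.2512, -1.3811, 0.3903, np.float64(-0.0767)]
```

```bash
python3 -m jog '[[[0,-0.785,-0.583,0,-0.077],[0,-0.785,-0.583,0,-0.077],[0,-0.785,-0.583,0,-0.077],[0,-0.785,-0.583,0,-0.077],[0,-0.785,-0.583,0,-0.077],[0,-0.785,-0.583,0,-0.077],[0,-0.785,-0.583,0,-0.077],[0,-0.785,-0.583,0,-0.077],[0,-0.785,-0.583,0,-0.077]]]' 20
python3 - <<'E'
from m import *
p=push(178.4,.042)
rows([(p[0],p[1],.25,88.4),(p[0],p[1],.15,88.4),p])
E
```

```text
time_s: 1.23
tool_pos: [0.3996, 0.2708, 0.2482]
orientation: [0.013, 1.0, 0.0, -0.0]
force: [-0.2, 0.2, -0.7]
width: -0.0002
grip_force: 0.0
[0, -0.2617, -0.889, -0.0048, np.float64(0.0005)]
[0, -0.2618, -0.8891, 0.2452, np.float64(0.0005)]
[0, -0.2619, -0.8891, 0.3902, np.float64(0.0005)]
```

```bash
python3 -m jog '[[[0,-0.262,-0.889,0,0],[0,-0.262,-0.889,0,0],[0,-0.262,-0.889,0,0],[0,-0.262,-0.889,0,0],[0,-0.262,-0.889,0,0],[0,-0.262,-0.889,0,0],[0,-0.262,-0.889,0,0],[0,-0.262,-0.889,0,0],[0,-0.262,-0.889,0.1,0],[0,-0.262,-0.889,0.245,0]]]'
python3 - <<'E'
from m import *
rows([push(178.4,.042)])
snap('side','side1'); p=cv2.imread('pics/side1.png')[120:300,180:400]
cv2.imwrite('pics/s1.png',cv2.resize(p,None,fx=3,fy=3,interpolation=cv2.INTER_CUBIC))
E
```

```text
time_s: 2.48
tool_pos: [0.4966, -0.0865, 0.151]
orientation: [0.012, 1.0, -0.001, 0.002]
force: [0.5, 0.7, -0.0]
width: -0.0
grip_force: 0.0
[0, 0.0049, -0.0023, 0.1475, np.float64(0.0013)]
```

View pics/s1.png

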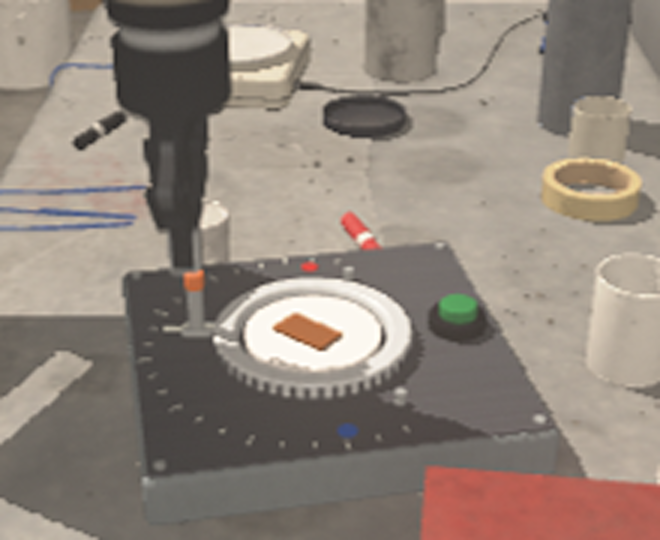

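The side view shows the shut fingers above and just behind the orange-capped post, on its -y side. The lever is free, so I lower the tool and start the push.

```bash
python3 -m jog '[[[0,0.005,-0.002,0.075,0],[0,0.005,-0.002,0.1475,0],[0,0.005,-0.002,0.1475,0],[0,0.005,-0.002,0.1475,0]]]'
python3 - <<'E'
from m import *
rows([push(178.4,.033),push(178.4,.026)]+[push(t,.022) for t in (177,173,168,163,158,153,148,143)])
E
```

```text
time_s: 3.02
tool_pos: [0.4941, -0.0882, 0.0932]
orientation: [0.013, 1.0, -0.0, 0.001]
force: [1.0, 0.7, -0.2]
width: -0.0001
grip_force: 0.0
[0, -0.0021, 0.0244, 0.0029, np.float64(0.0007)]
[0, -0.0021, 0.0419, 0.0029, np.float64(0.0007)]
[0, -0.0009, 0.0573, 0.0029, np.float64(0.0085)]
[0, 0.002, 0.0731, 0.0029, np.float64(0.0307)]
[0, 0.004, 0.093, 0.0029, np.float64(0.0585)]
[0, 0.0043, 0.113, 0.0029, np.float64(0.0863)]
[0, 0.0029, 0.1329, 0.0028, np.float64(0.1141)]
[0, -0.0003, 0.1526, 0.0028, np.float64(0.1419)]
[0, -0.0052, 0.172, 0.0028, np.float64(0.1696)]
[0, -0.0118, 0.1909, 0.0028, np.float64(0.1974)]
```

```bash
python3 -m jog '[[[0,-0.002,0.024,0.002,0],[0,-0.002,0.042,0.002,0],[0,-0.001,0.057,0.002,0.008],[0,0.002,0.073,0.002,0.031],[0,0.004,0.093,0.002,0.058],[0,0.004,0.113,0.002,0.086],[0,0.003,0.133,0.002,0.114],[0,0,0.153,0.002,0.142],[0,-0.005,0.172,0.002,0.17],[0,-0.012,0.191,0.002,0.197]]]'
python3 - <<'E'
from m import *
rows([push(t,.022) for t in (139,135,131,127,123,119,116,113,110,110)])
snap('top','top1'); p=cv2.imread('pics/top1.png')[130:270,255:425]
cv2.imwrite('pics/c1.png',cv2.resize(p,None,fx=4,fy=4,interpolation=cv2.INTER_CUBIC))
E
```

```text
time_s: 4.28
tool_pos: [0.4996, -0.0122, 0.0906]
orientation: [0.319, 0.948, -0.0, -0.001]
force: [-3.0, -2.1, 2.2]
width: 0.0001
grip_force: 1.9
[0, 0.0015, 0.0178, -0.0036, np.float64(0.0209)]
[0, 0.0038, 0.0336, -0.0037, np.float64(0.0432)]
[0, 0.0049, 0.0496, -0.0037, np.float64(0.0654)]
[0, 0.005, 0.0656, -0.0037, np.float64(0.0876)]
[0, 0.0039, 0.0815, -0.0037, np.float64(0.1098)]
[0, 0.0017, 0.0974, -0.0037, np.float64(0.132)]
[0, -0.0007, 0.1091, -0.0038, np.float64(0.1487)]
[0, -0.0037, 0.1208, -0.0038, np.float64(0.1654)]
[0, -0.0072, 0.1322, -0.0038, np.float64(0.182)]
[0, -0.0072, 0.1322, -0.0038, np.float64(0.182)]
```

View pics/c1.png

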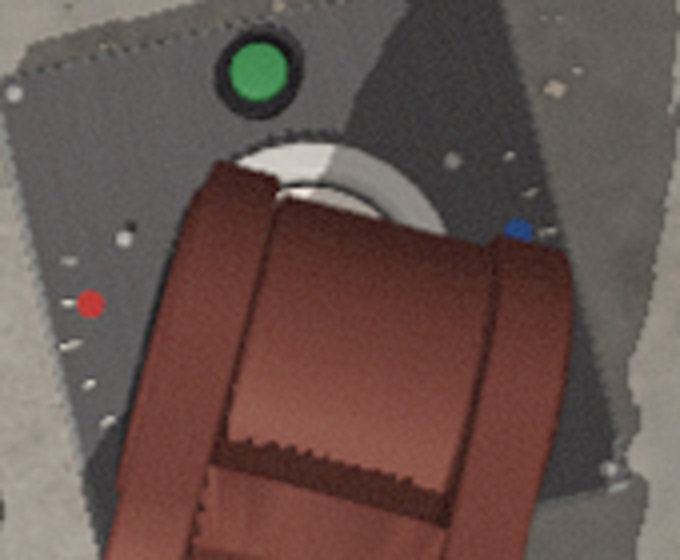

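The arm hides the lever here. The red dot is still at (91,304), and the 3.7 N sideways force shows the fingers are on the post. I carry on pushing.

```bash
python3 -m jog '[[[0,0.0015,0.018,-0.003,0.021],[0,0.004,0.034,-0.003,0.043],[0,0.005,0.05,-0.003,0.065],[0,0.005,0.066,-0.003,0.088],[0,0.004,0.0815,-0.003,0.11],[0,0.0015,0.0975,-0.003,0.132],[0,-0.001,0.109,-0.003,0.149],[0,-0.004,0.121,-0.003,0.165],[0,-0.007,0.132,-0.003,0.182],[0,-0.007,0.132,-0.003,0.182]]]'
python3 - <<'E'
from m import *
rows([push(t,.022) for t in (107,104,101,99,97,96,95,94)])
snap('top','top2'); snap('side','side2'); 
a=cv2.resize(cv2.imread('pics/top2.png')[140:260,260:360],None,fx=4,fy=4,interpolation=cv2.INTER_CUBIC)
b=cv2.resize(cv2.imread('pics/side2.png')[170:290,220:320],None,fx=4,fy=4,interpolation=cv2.INTER_CUBIC)
cv2.imwrite('pics/c2.png',np.hstack([a,b]))
E
```

```text
time_s: 5.58
tool_pos: [0.5339, 0.0283, 0.0915]
orientation: [0.571, 0.821, -0.0, -0.0]
force: [-1.0, -0.0, 0.8]
width: 0.0
grip_force: 0.5
[0, 0.0021, 0.0116, -0.0014, np.float64(0.0184)]
[0, 0.004, 0.0235, -0.0014, np.float64(0.035)]
[0, 0.0053, 0.0354, -0.0014, np.float64(0.0517)]
[0, 0.0058, 0.0434, -0.0014, np.float64(0.0628)]
[0, 0.006, 0.0514, -0.0014, np.float64(0.0739)]
[0, 0.006, 0.0554, -0.0014, np.float64(0.0795)]
[0, 0.0059, 0.0594, -0.0014, np.float64(0.085)]
[0, 0.0058, 0.0634, -0.0014, np.float64(0.0906)]
```

View pics/c2.png

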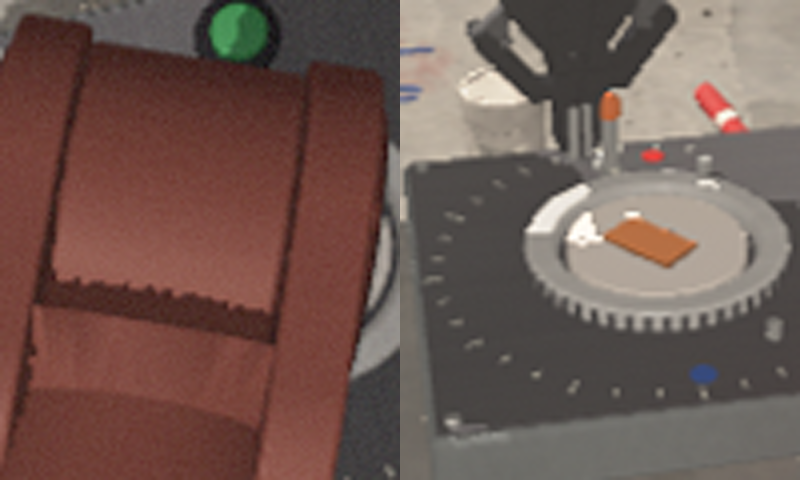

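The right panel shows the orange cap at (610,105), touching the finger from the front, and the red dot at (652,155).

```bash
python3 - <<'E'
from m import *
g=lambda u,v,z:pix('side2',220+(u-400+.5)/4-.5,170+(v+.5)/4-.5,z)
for n,q in [('cap',g(610,93,.11)),('cap',g(610,105,.104)),('red',g(652,155,.051))]:
    d=(q-C)[:2];print(n,q,np.linalg.norm(d),np.degrees(np.arctan2(d[1],d[0])))
E
```

```text
cap [0.55351396 0.04449336 0.11      ] 0.09771359824934295 108.81717031108651
cap [0.55361353 0.04027708 0.104     ] 0.09369910328702123 109.591163202183
red [0.57782783 0.0720413  0.051     ] 0.12025495596736238 93.4342275436447
```

```bash
python3 -m jog '[[[0,0.002,0.0115,-0.001,0.018],[0,0.004,0.0235,-0.001,0.035],[0,0.005,0.0355,-0.001,0.052],[0,0.006,0.0435,-0.001,0.063],[0,0.006,0.0515,-0.001,0.074],[0,0.006,0.0555,-0.001,0.08],[0,0.006,0.0595,-0.001,0.085],[0,0.006,0.0595,-0.001,0.085]]]'
python3 - <<'E'
from m import *
p=push(95,.022); q=push(95,.045)
rows([q,(q[0],q[1],.2,5),(.45,-.2,.25,5)])
snap('side','side3')
b=cv2.resize(cv2.imread('pics/side3.png')[180:250,230:330],None,fx=8,fy=8,interpolation=cv2.INTER_CUBIC)
cv2.imwrite('pics/c3.png',b)
E
```

```text
time_s: 6.68
tool_pos: [0.5557, 0.0385, 0.0921]
orientation: [0.676, 0.737, 0.0, -0.0]
force: [-2.6, 0.1, -0.5]
width: 0.0002
grip_force: 1.1
[0, 0.0007, -0.0582, 0.0001, np.float64(-0.0002)]
[0, 0.0008, -0.0582, -0.2699, np.float64(-0.0002)]
[0, -0.571, -0.3147, -0.3949, np.float64(-0.0002)]
```

View pics/c3.png

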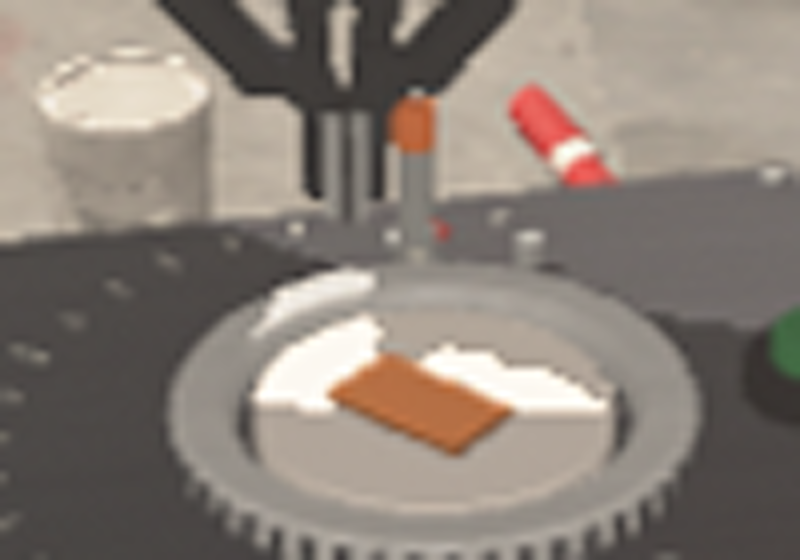

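The side view shows the cap at (413,124) with the fingers behind it. The red dot is partly hidden by the post at (442,230), and the post also hides the pointer. I back off, swing clear and look from above.

```bash
python3 -m jog '[[[0,0,-0.06,0,0],[0,0,-0.06,0,0],[0,0,-0.06,-0.15,0],[0,0,-0.06,-0.3,0],[0,0.571,-0.31,-0.395,0],[0,0.571,-0.31,-0.395,0],[0,0.571,-0.31,-0.395,0],[0,0.571,-0.31,-0.395,0],[0,0.571,-0.31,-0.395,0],[0,0.571,-0.31,-0.395,0]]]'
python3 - <<'E'
from m import *
print(R.from_quat(manip.observe()['orientation']).as_matrix().round(2))
E
```

```text
time_s: 7.98
tool_pos: [0.4132, 0.2556, 0.2505]
orientation: [0.676, 0.737, 0.001, 0.001]
force: [0.1, 0.1, -0.6]
width: -0.0004
grip_force: 0.0
[[-0.09  1.    0.  ]
 [ 1.    0.09  0.  ]
 [ 0.    0.   -1.  ]]
```

I typed the x sign the wrong way, so the arm went to +y. It was already 0.2 m up and hit nothing, and it is clear of the view there too.

```bash
python3 - <<'E'
from m import *
snap('top','top4')
b=cv2.resize(cv2.imread('pics/top4.png')[160:250,250:370],None,fx=6,fy=6,interpolation=cv2.INTER_CUBIC)
cv2.imwrite('pics/c4.png',b)
E
```

```text
(no output)
```

View pics/c4.png

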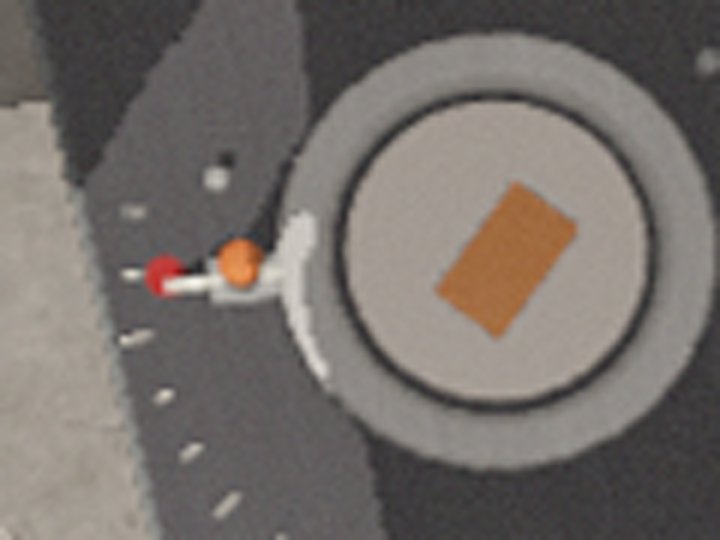

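The pointer tip is at (167,286) and the red dot's centre at about (166,276): the tip is over the dot but off centre. I measure the difference for a small extra push.

```bash
python3 - <<'E'
from m import *
g=lambda u,v,z:pix('top4',250+(u+.5)/6-.5,160+(v+.5)/6-.5,z)
for n,q in [('tip',g(167,286,.059)),('cap',g(240,261,.11)),('red',g(166,276,.051)),('ctr',g(497,249,.06))]:
    d=(q-C)[:2];print(n,q,np.linalg.norm(d),np.degrees(np.arctan2(d[1],d[0])))
q=push(95,.045)
rows([(q[0],q[1],.2,5),q])
E
```

```text
tip [0.57552201 0.06609933 0.059     ] 0.11449263304879795 94.76430336803433
cap [0.57745592 0.04075498 0.11      ] 0.0890754016089531 94.87866501238324
red [0.57993807 0.06657316 0.051     ] 0.11468402623068688 92.54546071042564
ctr [ 0.58563799 -0.04810417  0.06      ] 0.0006158376388836011 -9.954909720327525
[0, -0.569, 0.2498, 0.1258, np.float64(-0.0005)]
[0, -0.5689, 0.2496, 0.3958, np.float64(-0.0005)]
```

```bash
python3 -m jog '[[[0,-0.569,0.25,0.1,0],[0,-0.569,0.25,0.1,0],[0,-0.569,0.25,0.1,0],[0,-0.569,0.25,0.1,0],[0,-0.569,0.25,0.1,0],[0,-0.569,0.25,0.1,0],[0,-0.569,0.25,0.25,0],[0,-0.569,0.25,0.39,0],[0,-0.569,0.25,0.395,0],[0,-0.569,0.25,0.395,0]]]'
python3 - <<'E'
from m import *
q=push(92.7,.045)
rows([push(95,.03),push(95,.025),push(95,.022),push(94,.022),push(92.7,.022),q,(q[0],q[1],.2,2.7)])
E
```

```text
time_s: 9.28
tool_pos: [0.5325, 0.0375, 0.0944]
orientation: [0.676, 0.737, 0.001, 0.001]
force: [-0.4, 0.2, -0.1]
width: 0.0
grip_force: 0.0
[0, -0.0019, 0.0371, 0.0061, np.float64(-0.0001)]
[0, -0.0019, 0.0496, 0.0061, np.float64(-0.0001)]
[0, -0.0019, 0.0571, 0.0061, np.float64(-0.0001)]
[0, -0.0009, 0.061, 0.0062, np.float64(0.0055)]
[0, 0.0002, 0.066, 0.0062, np.float64(0.0127)]
[0, 0.0025, 0.0086, 0.006, np.float64(0.0127)]
[0, 0.0023, 0.0092, -0.264, np.float64(0.0127)]
```

```bash
python3 -m jog '[[[0,-0.002,0.037,0.002,0],[0,-0.002,0.05,0.002,0],[0,-0.002,0.057,0.002,0],[0,-0.001,0.061,0.002,0.005],[0,0,0.066,0.002,0.013],[0,0,0.066,0.002,0.013],[0,0,0.066,0.002,0.013]]]'
python3 - <<'E'
from m import *
print(push(92.7,.022)); q=push(92.7,.045)
rows([push(92.7,.022),q,(q[0],q[1],.15,2.7),(.42,.24,.2,2.7),(B[0],B[1],.2,2.7)])
E
```

```text
time_s: 10.15
tool_pos: [0.5579, 0.0395, 0.0912]
orientation: [0.691, 0.723, 0.0, -0.0]
force: [-1.6, 0.5, 0.8]
width: -0.0003
grip_force: 0.6
(np.float64(0.5588633713466676), np.float64(0.039867149265992365), 0.092, 2.700000000000003)
[0, 0.0007, 0.0024, -0.0019, np.float64(-0.0005)]
[0, 0.0006, -0.0551, -0.0019, np.float64(-0.0005)]
[0, 0.0007, -0.0551, -0.1469, np.float64(-0.0005)]
[0, 0.5164, -0.3217, -0.2718, np.float64(-0.0005)]
[0, -0.1757, 0.346, -0.272, np.float64(-0.0005)]
```

```bash
python3 -m jog '[[[0,0.001,0.0025,0,0],[0,0.001,0.0025,0,0],[0,0,-0.055,0,0],[0,0,-0.055,-0.1,0],[0,0,-0.055,-0.22,0],[0,0.5,-0.32,-0.27,0],[0,0.5,-0.32,-0.27,0],[0,0.5,-0.32,-0.27,0],[0,0.5,-0.32,-0.27,0],[0,0.5,-0.32,-0.27,0]]]'
python3 - <<'E'
from m import *
snap('top','top5')
b=cv2.resize(cv2.imread('pics/top5.png')[160:250,250:370],None,fx=6,fy=6,interpolation=cv2.INTER_CUBIC)
cv2.imwrite('pics/c5.png',b)
E
```

```text
time_s: 11.4
tool_pos: [0.4201, 0.2356, 0.1999]
orientation: [0.689, 0.724, 0.001, 0.0]
force: [-0.5, -0.3, 0.1]
width: 0.0003
grip_force: 0.0
```

View pics/c5.png

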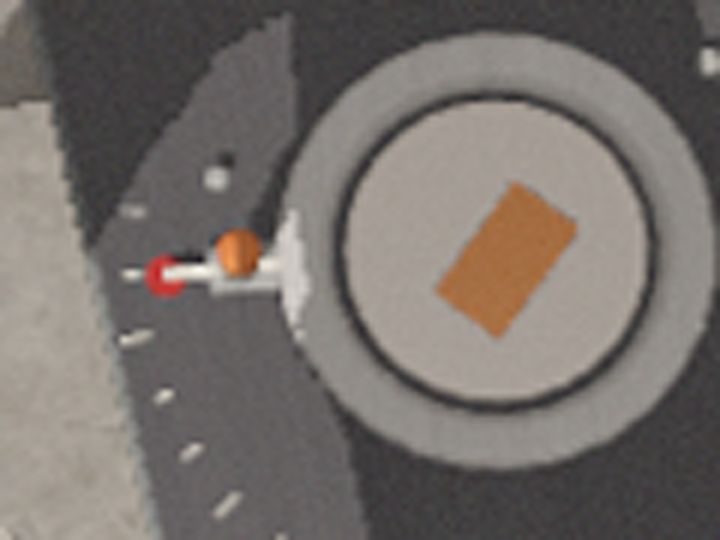

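The pointer tip at (167,275) now sits on the red dot's centre. Next is the button.

```bash
python3 - <<'E'
from m import *
b=C[:2]+.115*np.array([np.cos(yaw),np.sin(yaw)])
print(b,[(z,pix('side0',332.5,224,z)[:2].round(4)) for z in (.056,.062,.068)])
rows([(b[0],b[1],.2,2.7),(b[0],b[1],.1,2.7)])
E
```

```text
[ 0.69765633 -0.02474625] [(0.056, array([ 0.6985, -0.0089])), (0.062, array([ 0.6974, -0.0184])), (0.068, array([ 0.6964, -0.028 ]))]
[0, -0.6804, 0.6602, -0.0006, np.float64(0.0003)]
[0, -0.6805, 0.6599, 0.2494, np.float64(0.0003)]
```

```bash
python3 -m jog '[[[0,-0.68,0.66,0,0],[0,-0.68,0.66,0,0],[0,-0.68,0.66,0,0],[0,-0.68,0.66,0,0],[0,-0.68,0.66,0,0],[0,-0.68,0.66,0,0],[0,-0.68,0.66,0,0],[0,-0.68,0.66,0.1,0],[0,-0.68,0.66,0.24,0],[0,-0.68,0.66,0.24,0]]]'
python3 -m jog '[[[0,0,0,0,0]]]'
python3 - <<'E'
from m import *
b=C[:2]+.115*np.array([np.cos(yaw),np.sin(yaw)])
rows([(b[0],b[1],.086,2.7),(b[0],b[1],.08,2.7)])
E
```

```text
time_s: 12.7
tool_pos: [0.6934, -0.0261, 0.0981]
orientation: [0.691, 0.723, -0.002, -0.004]
force: [0.1, 1.1, 0.1]
width: -0.0002
grip_force: 0.0
time_s: 12.82
tool_pos: [0.6978, -0.0267, 0.1058]
orientation: [0.691, 0.723, 0.001, 0.001]
force: [-0.2, 0.5, 0.4]
width: -0.0001
grip_force: 0.0
[0, 0.005, -0.0002, 0.0494, np.float64(-0.0006)]
[0, 0.005, -0.0002, 0.0644, np.float64(-0.0006)]
```

```bash
python3 -m jog '[[[0,0.005,0,0.045,0],[0,0.005,0,0.045,0],[0,0.005,0,0.045,0]]]'
python3 -m jog '[[[0,0,0,0.0075,0],[0,0,0,0.01,0],[0,0,0,0.01,0]]]'
```

```text
time_s: 13.2
tool_pos: [0.6975, -0.0242, 0.0864]
orientation: [0.691, 0.723, 0.0, 0.0]
force: [1.0, 0.7, 2.5]
width: -0.0001
grip_force: 1.5
time_s: 13.58
tool_pos: [0.6976, -0.0243, 0.083]
orientation: [0.691, 0.723, 0.001, 0.001]
force: [-2.7, 0.6, 11.5]
width: -0.0001
grip_force: 5.7
```

```bash
python3 -m jog '[[[0,0,0,0.0025,0],[0,0,0,0.0025,0]]]'
python3 - <<'E'
from m import *
snap('side','side6')
cv2.imwrite('pics/c6.png',cv2.resize(cv2.imread('pics/side6.png')[180:255,250:370],None,fx=6,fy=6,interpolation=cv2.INTER_CUBIC))
E
```

```text
time_s: 13.82
tool_pos: [0.6977, -0.0242, 0.0829]
orientation: [0.691, 0.723, 0.001, 0.001]
force: [-4.7, 2.5, 17.2]
width: 0.0
grip_force: 8.5
```

View pics/c6.png

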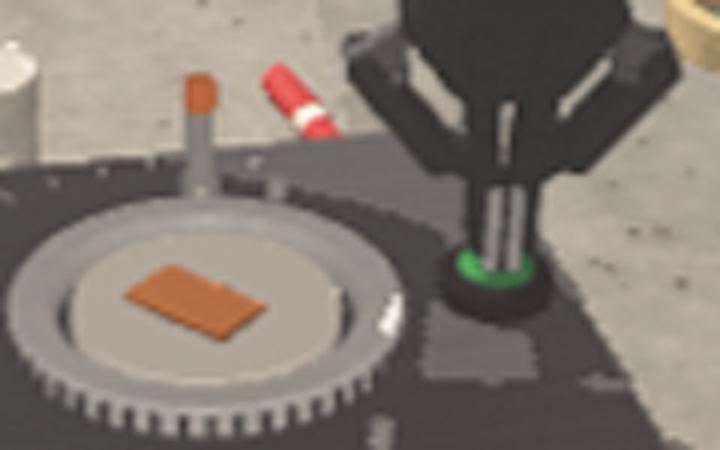

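The fingertips stand inside the green cap at about (497,265). The cap is against its hard stop: no further travel between 11.5 and 17 N. I release it and move clear.

```bash
python3 -m jog '[[[0,0,0,-0.03,0],[0,0,0,-0.08,0],[0,0,0,-0.2,0],[0,0,0,-0.33,0],[0,0.68,-0.66,-0.33,0],[0,0.68,-0.66,-0.33,0],[0,0.68,-0.66,-0.33,0],[0,0.68,-0.66,-0.33,0],[0,0.68,-0.66,-0.33,0],[0,0.68,-0.66,-0.33,0]]]'
python3 -m jog '[[[0,0,0,0,0],[0,0,0,0,0],[0,0,0,0,0],[0,0,0,0,0]]]'
python3 - <<'E'
from m import *
snap('top','top7')
a=np.load('pics/top5.npz')['pixels'].astype(int);b=np.load('pics/top7.npz')['pixels'].astype(int)
print(abs(a-b)[195:215,270:300].max(), abs(a-b)[140:158,310:330].max(),abs(a-b)[180:225,310:360].max())
cv2.imwrite('pics/c7.png',cv2.resize(cv2.imread('pics/top7.png')[120:270,190:460],None,fx=2.9,fy=2.9,interpolation=cv2.INTER_CUBIC))
E
```

```text
time_s: 15.12
tool_pos: [0.4223, 0.2336, 0.2131]
orientation: [0.691, 0.723, 0.0, 0.0]
force: [0.3, 1.3, 0.6]
width: 0.0003
grip_force: 0.0
time_s: 15.62
tool_pos: [0.4246, 0.2319, 0.2122]
orientation: [0.691, 0.722, -0.0, -0.0]
force: [-0.7, 0.6, -0.3]
width: -0.0004
grip_force: 0.0
79 20 12
```

View pics/c7.png

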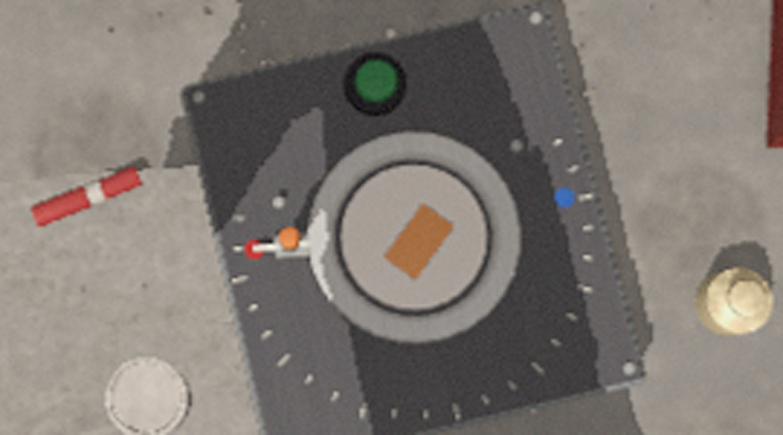

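The pointer tip at (253,249) is on the red dot, the button is up at (376,80), and the slide, tin, weight and marker are undisturbed. I hand in.

```bash
python3 -c "
from cell import manip
print(manip.sign_off())"
```

```text
the job is handed in; nothing more can be done
None
```

The job is handed in: the pointer tip stands on the red dot, the green button was then pressed to its stop and released, and the slide, tin, weight and marker look undisturbed in the final top view.

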